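# Clamp the lath and snap the tube clips shut

## Task

Wind the crank of the screw clamp clockwise until its pad grips the lath firmly, and only then swing the three clip straps over their tubes and press each one down until its catch snaps and holds it fully shut. Leave every tube lying in its saddle, don't shift the lath, and leave the jar, cup, mallet and tube bundle where they are.

Things in the scene. Friction and masses are not known exactly. Their poses are not given: they have to be found in the camera images.
- jig: plywood board fixed on the bench, 200 (x) by 500 (y) by 18 mm, with a grey screw hold-down clamp bolted at its +y end. Origin on the bench on its long centre line, 20 mm to -y of its middle, y along it. The clamp's post (28 mm square) stands past the lath's +y end; its arm and boss (34 mm across) reach over the lath, 52 to 84 mm above the lath's top. Screw axis vertical, at x 0, y +176 mm.
- lath: loose wooden lath, 45 x 415 x 22 mm, flat on the board, its +y end under the clamp pad. Origin at the centre of its underside, y along it to the clamp, z up. Carries three grey plastic tube clips with centres at y -146, -38, +70 mm. A clip's base reaches from -35 to +63 mm of its centre, 30 mm wide; its saddle holds the tube's axis at 0, 28 mm above the lath's top (50 mm above the origin).
- pad: round rubber-faced clamp pad at the foot of the screw, 30 mm across, 8 mm thick. Origin at the centre of its lower face, on the screw axis; it hangs 4 to 9 mm above the lath at the start. It squeezes springily, about 12 N per mm of screw travel after it touches.
- crank (a joint): turn of the clamp's crank in rad, clockwise from above is positive and lowers screw, crank and pad 6 mm a turn (0.955 mm per rad). Starts between 4 and 8; the pad meets the lath at about 12.6; at 16.8 the hub seats on the boss and it stops, the crank then pointing along the board's +y, away from the clips. Stiff (about 1.5 N at the handle), stays where left.
- crank_grip (a point): middle of the crank's upright wooden handle, a freely revolving cylinder 18 mm across and 42 mm tall on a flat arm, 50 mm from the screw axis. The arm's top is 23 mm below this point, the handle's top 18 mm above. It goes round with the crank and sinks with the screw.
- strap1 (a joint): opening angle in rad of the strap of clip 1, farthest from the clamp: 0 shut, growing as it swings up and over towards the lath's -y end (start 1.0 to 1.7, limit 1.9). It stays where left. At about 0.16 its barb, under the tab, meets the springy catch (53 mm along +y from the clip's centre); about 8 N down on the tab (more if fast) takes it past, and it snaps to below 0.03 and is held.
- strap1_hinge (a point): centre of strap 1's hinge pin, which lies along lath x, 28 mm to -y of the clip's centre, 34 mm above the lath's top. The strap, 26 mm wide, is an arch of 26 mm outer radius over the tube, then a flat thumb tab from 50 to 88 mm from the hinge, 4 mm thick, its outer (top when shut) face 4 mm above the hinge when shut.
- strap1_tab (a point): point on the outer face of strap 1's thumb tab, mid-width, 70 mm from the hinge: the place to press. It moves with the strap.
- tube1: rolled card tube, white paper with a brown band, 40 mm across, 180 mm long, lying loose across the lath in the saddle of clip 1. Origin at its middle, on its axis; x along the tube.
- strap2 (a joint): opening angle in rad of the strap of clip 2, in the middle: 0 shut, growing as it swings up and over towards the lath's -y end (start 1.0 to 1.7, limit 1.9). It stays where left. At about 0.16 its barb, under the tab, meets the springy catch (53 mm along +y from the clip's centre); about 8 N down on the tab (more if fast) takes it past, and it snaps to below 0.03 and is held.
- strap2_hinge (a point): centre of strap 2's hinge pin, which lies along lath x, 28 mm to -y of the clip's centre, 34 mm above the lath's top. The strap, 26 mm wide, is an arch of 26 mm outer radius over the tube, then a flat thumb tab from 50 to 88 mm from the hinge, 4 mm thick, its outer (top when shut) face 4 mm above the hinge when shut.
- strap2_tab (a point): point on the outer face of strap 2's thumb tab, mid-width, 70 mm from the hinge: the place to press. It moves with the strap.
- tube2: rolled card tube, white paper with a brown band, 40 mm across, 180 mm long, lying loose across the lath in the saddle of clip 2. Origin at its middle, on its axis; x along the tube.
- strap3 (a joint): opening angle in rad of the strap of clip 3, nearest the clamp: 0 shut, growing as it swings up and over towards the lath's -y end (start 1.0 to 1.7, limit 1.9). It stays where left. At about 0.16 its barb, under the tab, meets the springy catch (53 mm along +y from the clip's centre); about 8 N down on the tab (more if fast) takes it past, and it snaps to below 0.03 and is held.
- strap3_hinge (a point): centre of strap 3's hinge pin, which lies along lath x, 28 mm to -y of the clip's centre, 34 mm above the lath's top. The strap, 26 mm wide, is an arch of 26 mm outer radius over the tube, then a flat thumb tab from 50 to 88 mm from the hinge, 4 mm thick, its outer (top when shut) face 4 mm above the hinge when shut.
- strap3_tab (a point): point on the outer face of strap 3's thumb tab, mid-width, 70 mm from the hinge: the place to press. It moves with the strap.
- tube3: rolled card tube, white paper with a brown band, 40 mm across, 180 mm long, lying loose across the lath in the saddle of clip 3. Origin at its middle, on its axis; x along the tube.
- jar: bystander: glass paste jar with a steel lid, 72 mm across, 115 mm tall. Origin at the centre of its underside.
- cup: bystander: clear plastic cup, 80 mm across, 100 mm tall. Origin at the centre of its underside.
- mallet: bystander: wooden mallet lying down, 280 mm long along its y axis, head 100 x 60 x 60 mm at its +y end. Origin at the centre of its underside.
- bundle: bystander: bundle of three spare tubes banded together in a pyramid, 200 mm long along its x axis, 82 mm wide, 76 mm high. Origin at the centre of its underside.
Not all that is in view belongs to the job. Leave any purple look-alike of the tube3 alone.

How it is judged:
By the outcome, as a careful person would: the job done as asked, in the order asked, and still so for the second after the job is handed in, with the robot touching nothing.
It also fails if it takes over 69 s, if anything falls off the work surface, if the arm or the gripper's body presses on something with over 40 N, if the wrist force passes 120 N, or if a joint passes its speed limit or range.

## Robot

A 6-joint arm with a two-finger parallel gripper is mounted at the origin on the work surface. World frame = base frame: x ahead of the robot, y to its left, z up, the work surface at z = 0. Lengths are in m, angles in rad, forces in N, time in s.
With the tool pointing down it reaches from about 0.25 to 0.775 m from the base axis. Payload 8.9 kg.
Tool frame: the origin (TCP) lies midway between the tips of the shut fingers; the grasp point (between the pads) lies 19 mm behind it; z points along the fingers, x is the direction in which the jaws open and shut, and the axes are right-handed (so a half turn about z gives the same grasp; the last joint's range is limited). The gripper opens to 85 mm and grips with 20 to 120 N. Pads are 22 mm wide; open, the fingers measure 114 mm over their backs; the gripper's body (76 mm by 85 mm) begins 54 mm behind the grasp point. The pads swing forward as they close: fully open they stand 13 mm farther back than shut.
Start: joints at [-1.42, 0.291, -0.153, 1.127, 0, 1.431], TCP at [0.15, -0.503, 0.231] pointing down, gripper open.
Joint ranges: [-2.52, 2.52], [-0.91, 1.74], [-1.3, 1.37], [-1.96, 2.02], [-1.52, 1.47], [-3.14, 3.14]. Speed limits (rad/s): [2.22, 2.22, 2.79, 3.14, 3.14, 3.14].

## Interface

Orientations are given as a rotation vector (axis times angle).
In Python, from rig import * gives the robot as it stands. The module is installed in compiled form; this text tells all that it offers. Calls block until the motion is done:
- reach(position, orientation): joint-space move of the TCP to a pose.
- servo_line(position, frame=None, max_speed=0.15): straight line of the TCP; frame=None keeps the orientation; max_speed is the mean speed in m/s.
- goto_joints(angles): joint-space move.
- set_gripper(opening, strength=None): finger opening in m; strength is the grip in N (None keeps the last); returns when the fingers have stopped.
- hold(seconds).
- solve_ik(position, orientation): joint angles nearest the present ones, or None.
- state(): the state.
- get_image(name): name is "scene" or "top" or "wrist"; returns a dict with "pixels" (384x512x3 uint8, blue, green, red), "mtx" (3x3 intrinsics, pixels), "extrinsics" (4x4, takes a point from world to camera coordinates). Camera axes: x right, y up, looking along -z (the intrinsics and any distortion apply to the point x, -y, -z); pixel columns grow to the right and rows downward; lengths in m; the calibration is good to about 2 mm. A picture is of the moment at which its call begins. There is no depth.
A pose or a line that the arm cannot do raises MotionError and nothing moves.
- hand_in(): hands the job in, once; it reports no verdict.
The state is a dict: "time_s": time; "joints": joint angles; "joint_velocities": joint speeds; "tau": joint torques, N m; "ee_pos": TCP position; "tool_rot": TCP orientation; "contact_force": force on the tool from outside, world axes, zero at the start; "wrist_torque": the same for the moment, N m; "grip_width": finger opening in m.
Only numpy, scipy, OpenCV 4.12 (cv2) and the standard library are available. Lean on these libraries where they do the work, as an engineer would, in place of code of your own. Each camera call takes 0.05 s, during which the arm holds its last target. There are 200 camera calls.

## Working session

There is one attempt and no reset: what is moved stays moved. The work goes in short steps, each a Python script; the robot and the scene stay as the last script left them, time stands still between calls to the robot, and variables do not carry over. Pictures are saved under pics/ and viewed, about 8 in all and at most 12, crops included, and the job is handed in when it is done.

```bash
mkdir -p pics; python3 - <<'E'
from rig import *
import cv2, pickle
d={}
for n in ["scene","top"]:
    i=get_image(n); d[n]=i; cv2.imwrite(f"pics/{n}0.png",cv2.resize(i["pixels"],(800,600),interpolation=cv2.INTER_CUBIC)); print(n,i["mtx"],i["extrinsics"],[k for k in i])
pickle.dump(d,open("im0.pkl","wb"))
print(state())
E
```

```text
scene [[366.49904159   0.         252.89436257]
 [  0.         366.49904159 190.09473195]
 [  0.           0.           1.        ]] [[ 0.83164266  0.5553068   0.00220177 -0.41963467]
 [-0.4243068   0.63288566  0.64762603  0.15715153]
 [ 0.35823768 -0.53952766  0.76195516 -1.56366706]
 [ 0.          0.          0.          1.        ]] ['pixels', 'mtx', 'extrinsics']
top [[386.17340915   0.         252.22450834]
 [  0.         386.17340915 191.74111146]
 [  0.           0.           1.        ]] [[-0.00406459 -0.99993472  0.01067841 -0.03290736]
 [ 0.99343742 -0.00281711  0.1143423  -0.53764151]
 [-0.11430476  0.01107309  0.99338402 -1.27891545]
 [ 0.          0.          0.          1.        ]] ['pixels', 'mtx', 'extrinsics']
{'time_s': 0.1, 'joints': array([-1.42031071e+00,  2.91225217e-01, -1.54028132e-01,  1.12672998e+00,
       -1.53246169e-05,  1.43148985e+00]), 'joint_velocities': array([ 0.00230766, -0.00057606,  0.00518592, -0.00221482, -0.00076161,
       -0.00086164]), 'tau': array([ 1.26327122e-03, -5.37980211e+01,  3.31917036e+01,  9.33221978e-03,
       -2.46687268e-04, -1.83924249e-05]), 'ee_pos': array([ 0.14995609, -0.50271596,  0.23079757]), 'tool_rot': array([-2.51825509e+00,  1.87691739e+00,  1.34234904e-03]), 'contact_force': array([-0.78091857,  0.1402805 , -0.31791377]), 'wrist_torque': array([0.0495118 , 0.01941866, 0.01010056]), 'grip_width': 0.08564751600118552}
```

View pics/scene0.png

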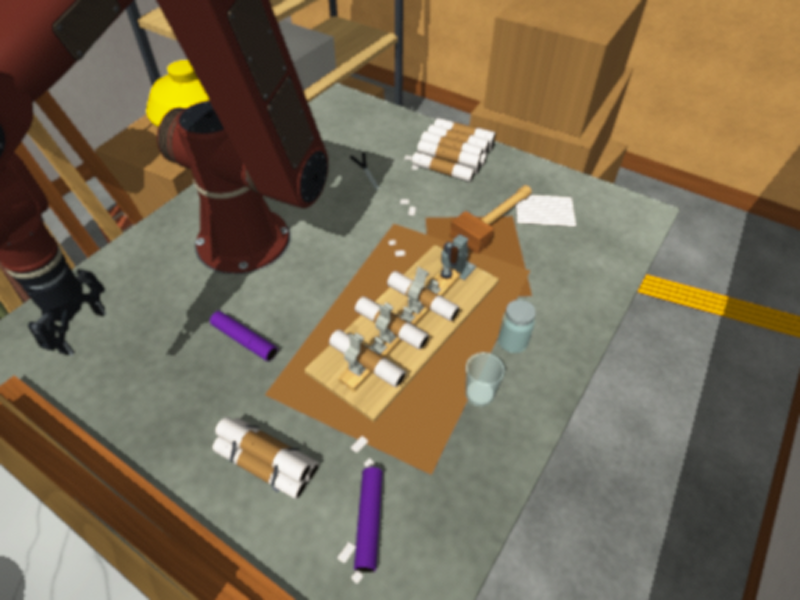

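View pics/top0.png

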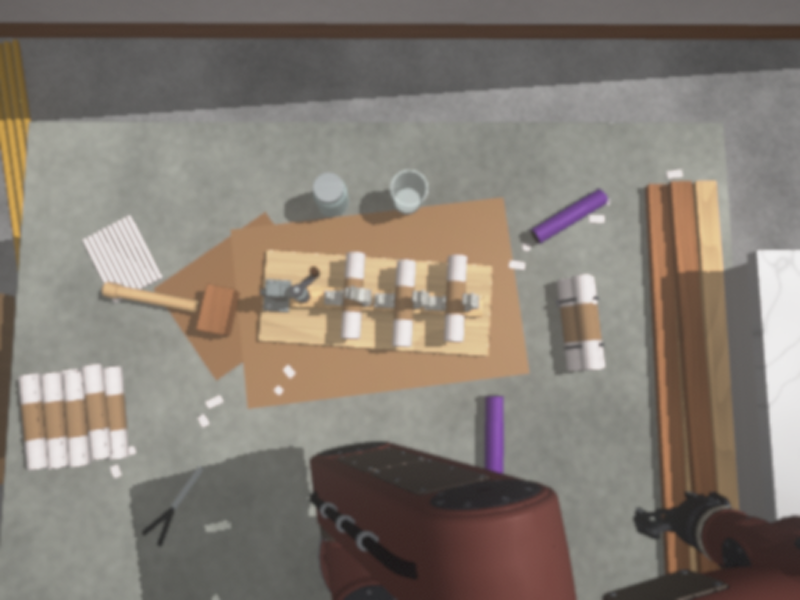

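The top view shows the board at about (260–492, 250–355). The clamp is at its left (+y) end, around (275–315, 270–300). The three clips and tubes are at columns 353, 404 and 456. Bystanders are the jar (330,193), cup (408,190), mallet and bundle (581,322). The purple tubes are decoys, and the white tubes on the board are the ones to clip.

```bash
cat > h.py <<'E'
import numpy as np, cv2
from scipy.optimize import least_squares
def proj(im,P):
    P=np.atleast_2d(P); E=im["extrinsics"]; c=P@E[:3,:3].T+E[:3,3]
    q=np.c_[c[:,0],-c[:,1],-c[:,2]]@im["mtx"].T
    return q[:,:2]/q[:,2:]
def crop(im,x0,y0,w,h,name,s=None):
    s=s or min(800/w,600/h)
    c=im["pixels"][y0:y0+h,x0:x0+w]
    cv2.imwrite(name,cv2.resize(c,None,fx=s,fy=s,interpolation=cv2.INTER_CUBIC)); print(name,"scale",s)
E
python3 - <<'E'
from h import *; import pickle
d=pickle.load(open("im0.pkl","rb"))
crop(d["top"],160,150,160,84,"pics/t1.png",5)
crop(d["scene"],190,140,136,132,"pics/s1.png",4.5)
E
```

```text
pics/t1.png scale 5
pics/s1.png scale 4.5
```

View pics/t1.png

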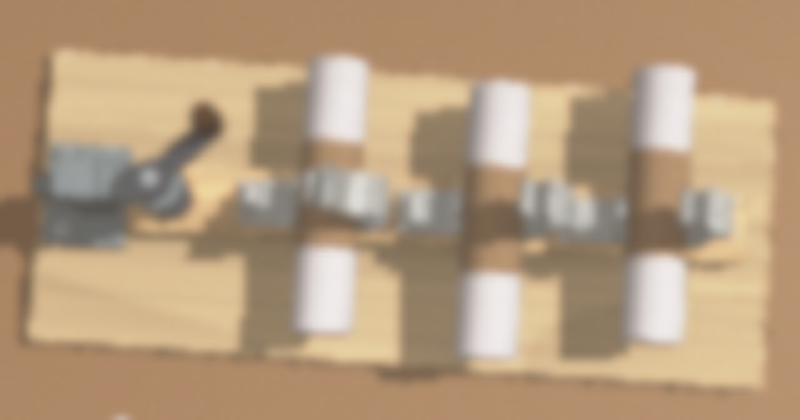

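View pics/s1.png

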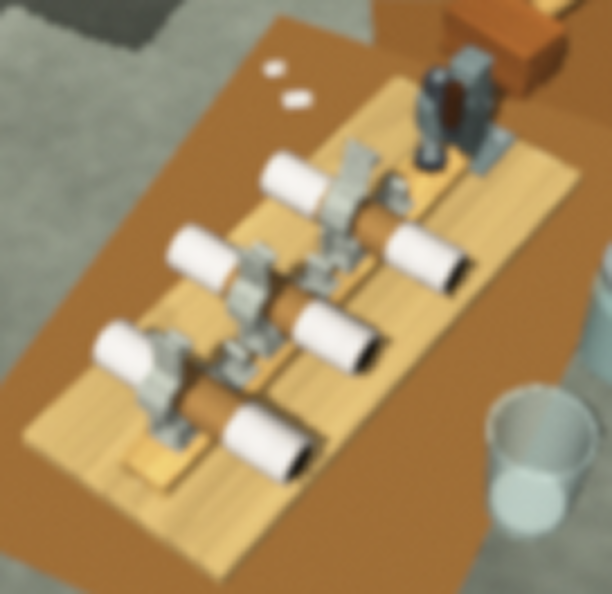

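```bash
cat > fit.py <<'E'
from h import *; import pickle
d=pickle.load(open("im0.pkl","rb")); T,S=d["top"],d["scene"]
t=lambda a:np.array(a)/5.+[160-.4,150-.4]
s=lambda a:np.array(a)/4.5+[190-.4,140-.4]
R=lambda a:np.array([[np.cos(a),-np.sin(a)],[np.sin(a),np.cos(a)]])
def W(p,P): P=np.atleast_2d(np.array(P,float)); return np.c_[P[:,:2]@R(p[2]).T+p[:2],P[:,2]]
B=[[.1,.27,.018],[.1,-.23,.018],[-.1,-.23,.018],[-.1,.27,.018]]
f=lambda p:np.r_[(proj(T,W(p,B))-t([(52,50),(775,100),(765,388),(28,342)])).ravel(),(proj(S,W(p,B))-s([(580,175),(220,580),(25,435),(400,75)])).ravel()]
r=least_squares(f,[.5,0,-.05],loss='soft_l1'); J=r.x; print("jig",J,"res px",f(J).round(1))
# lath: tube axes in top, scene near ends; lath -y end top corners in scene
tx=[]; ty=(-.146,-.038,.07)
def g(q):
    L=q[:3]; P=[]
    for k in range(3): P+=[[q[3+k]+.09,ty[k],.068],[q[3+k]-.09,ty[k],.068]]
    top=proj(T,W(L,P))-t([(664,80),(655,328),(501,95),(490,345),(340,72),(325,320)])
    sc=proj(S,W(L,P))[::2]-s([(296,460),(366,355),(457,272)])
    e=proj(S,W(L,[[-.0225,-.2075,.04],[.0225,-.2075,.04]]))-s([(125,463),(168,490)])
    return np.r_[top.ravel(),sc.ravel(),e.ravel()]
r=least_squares(g,[*J,0,0,0],loss='soft_l1'); L=r.x[:3]; print("lath",r.x,g(r.x).round(1))
print("lath origin in jig", (L[:2]-J[:2])@R(J[2]),"dyaw",L[2]-J[2])
# screw/handle : unknown theta, grip z ; top of handle in top, mid of handle in scene
a=W(J,[[0,.176,0]])[0,:2]
def grip(th,z): ph=J[2]+np.pi/2+16.8-th; return np.r_[a+.05*np.array([np.cos(ph),np.sin(ph)]),z]
h=lambda q:np.r_[proj(T,grip(*q))[0]-t((205,122)),proj(S,grip(*q))[0]-s((455,102))]
r=least_squares(h,[6.5,.16]); print("crank",r.x,h(r.x).round(1),"axis",a,"grip",grip(*r.x))
for k in range(3):
  for al in (1.0,1.35,1.7):
    hy=ty[k]-.028; P=[[0,hy+.088*np.cos(al)-.002*np.sin(al),.074+.088*np.sin(al)],[0,hy,.074]]
    print(k+1,al,((proj(T,W(L,P))-[159.6,149.6])*5).round().tolist(),((proj(S,W(L,P))-[189.6,139.6])*4.5).round().tolist())
print("axis at boss top", ((proj(T,[*a,.124])-[159.6,149.6])*5),((proj(S,[*a,.124])-[189.6,139.6])*4.5))
np.savez("fit.npz",J=J,L=L,crank=r.x)
E
python3 fit.py
```

```text
jig [ 0.53367234 -0.01562758 -0.06932254] res px [ 0.5 -0.2  0.4 -0.6 -0.4 -0.2 -0.  -0.7  0.1 -0.6  0.3 -0.8 -1.1 -0.3
 -1.2 -0.2]
lath [ 0.54025514 -0.01755614 -0.04381309  0.00195624 -0.01060785  0.00203534] [-0.3 -1.6 -0.   2.9 -0.3 -2.2 -0.1  2.1 -0.4 -2.7  0.   1.9 -0.1  0.4
 -0.1  0.2 -0.3  0.6 -0.5 -0.4  0.4  0.5]
lath origin in jig [ 0.00670057 -0.00146796] dyaw 0.025509447915692256
crank [6.56155813 0.16778608] [ 0.2 -1.  -0.7  0.1] axis [0.54586334 0.1599497 ] grip [0.57973772 0.12317298 0.16778608]
1 1.0 [[644.0, 193.0], [702.0, 210.0]] [[207.0, 319.0], [172.0, 420.0]]
1 1.35 [[693.0, 193.0], [702.0, 210.0]] [[182.0, 335.0], [172.0, 420.0]]
1 1.7 [[743.0, 194.0], [702.0, 210.0]] [[154.0, 363.0], [172.0, 420.0]]
2 1.0 [[470.0, 186.0], [538.0, 203.0]] [[296.0, 227.0], [260.0, 326.0]]
2 1.35 [[517.0, 186.0], [538.0, 203.0]] [[273.0, 240.0], [260.0, 326.0]]
2 1.7 [[567.0, 187.0], [538.0, 203.0]] [[248.0, 265.0], [260.0, 326.0]]
3 1.0 [[295.0, 179.0], [374.0, 197.0]] [[377.0, 142.0], [341.0, 239.0]]
3 1.35 [[340.0, 178.0], [374.0, 197.0]] [[357.0, 154.0], [341.0, 239.0]]
3 1.7 [[390.0, 180.0], [374.0, 197.0]] [[334.0, 176.0], [341.0, 239.0]]
axis at boss top [[155.57488996 181.54887173]] [[434.5043663   97.37394476]]
```

Board, lath and crank fits agree to about 1 px, giving crank ≈ 6.56 and straps open roughly 1.3–1.6. Next I'll move above the handle and check it with the wrist camera.

```bash
cat >> h.py <<'E'
from scipy.spatial.transform import Rotation as Ro
try:
    F=np.load("fit.npz"); J,L,CR=F["J"],F["L"],F["crank"]
except Exception: pass
rot=lambda a:np.array([[np.cos(a),-np.sin(a)],[np.sin(a),np.cos(a)]])
def W(p,P): P=np.atleast_2d(np.array(P,float)); return np.c_[P[:,:2]@rot(p[2]).T+p[:2],P[:,2]]
def down(yaw,flip=1):  # jaw axis at yaw
    x=flip*np.array([np.cos(yaw),np.sin(yaw),0]); z=np.array([0,0,-1.]); return Ro.from_matrix(np.c_[x,np.cross(z,x),z]).as_rotvec()
def grip(th):
    ph=J[2]+np.pi/2+16.8-th; a=W(J,[[0,.176,0]])[0,:2]
    return np.r_[a+.05*np.array([np.cos(ph),np.sin(ph)]),CR[1]-(th-CR[0])*.000955]
E
python3 - <<'E'
from rig import *; from h import *
g=grip(CR[0])
for fl in (1,-1):
    q=solve_ik(g+[0,0,.06],down(L[2],fl)); print(fl,q)
fl=min((1,-1),key=lambda f:abs(solve_ik(g+[0,0,.06],down(L[2],f))[5]))
o=down(L[2],fl); print(fl)
reach([.42,-.1,.36],o); reach(g+[0,0,.075],o); set_gripper(.05,30)
i=get_image("wrist"); print(state()["time_s"],state()["ee_pos"],g)
p=proj(i,[g,g+[0,0,.018],g-[0,0,.023],*[W(L,[[0,y,.074]])[0] for y in(.042,)]]); print(p*1.5625)
cv2.imwrite("pics/w1.png",cv2.resize(i["pixels"],(800,600)))
E
```

```text
1 [ 8.60369968e-02  4.22454740e-01  3.12287788e-02  1.17957037e+00
 -4.44089210e-16  1.70064641e+00]
-1 [ 0.086037    0.42245474  0.03122878  1.17957037  0.         -1.44094624]
-1
4.5583 [0.57975483 0.12294694 0.24293617] [0.57973772 0.12317298 0.16778608]
[[401.36530332 314.60744425]
 [401.41038725 328.79930882]
 [401.31646884 299.23495396]
 [454.61997104 109.69771708]]
```

View pics/w1.png

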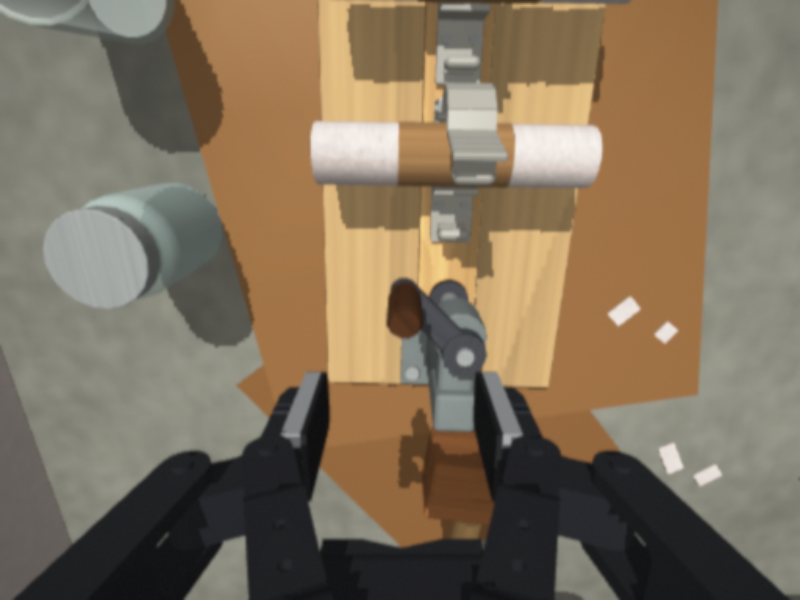

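The handle's silhouette spans rows 278–338 at column 404, and the screw bolt's head is at (465,355). Both sit slightly above the prediction. I'll compare known features (tube 3 axis, jar-free board corners) to separate a camera bias from a fit error.

```bash
python3 - <<'E'
from rig import *; from h import *
i=get_image("wrist"); 
P=dict(tube3L=W(L,[[.092,.07,.068]])[0],tube3R=W(L,[[-.088,.07,.068]])[0],cornR=W(J,[[-.1,.27,.018]])[0],cornL=W(J,[[.1,.27,.018]])[0],catch=W(L,[[0,.123,.07]])[0],
 bolt=np.r_[W(J,[[0,.176,0]])[0,:2],.15],boltlo=np.r_[W(J,[[0,.176,0]])[0,:2],.135])
for k,v in P.items(): print(k,(proj(i,v)*1.5625).round())
g=grip(CR[0])
E
```

```text
tube3L [[312. 156.]]
tube3R [[586. 156.]]
cornR [[548. 389.]]
cornL [[327. 384.]]
catch [[449. 236.]]
bolt [[464. 361.]]
boltlo [[461. 349.]]
```

Board corners and the tube agree to 3 px, so the xy fit is good and only the handle height drops, to about 0.163. Now gripping it and cranking.

```bash
python3 - <<'E'
from h import *
np.savez("fit.npz",J=J,L=L,crank=[CR[0],.163])
E
python3 - <<'E'
from rig import *; from h import *
off=np.array([0,0,-.012])
servo_line(grip(CR[0])+off,max_speed=.1); set_gripper(0.0,30)
s=state(); print(s["time_s"],s["ee_pos"],s["grip_width"],s["contact_force"].round(1))
ths=np.linspace(CR[0],16.8,29)[1:]
for n,t in enumerate(ths):
    servo_line(grip(t)+off,max_speed=.12); s=state(); f=s["contact_force"]
    if n%3==0 or n>24: print(n,round(t,2),round(s["time_s"],2),f.round(1),(s["ee_pos"]-grip(t)-off).round(4),round(s["grip_width"],4))
    if np.linalg.norm(f)>45: print("STOP");break
i=get_image("wrist"); cv2.imwrite("pics/w2.png",cv2.resize(i["pixels"],(640,480)))
E
```

```text
6.0583 [0.57982587 0.1233152  0.15153129] 0.01710433715059976 [-2.2  0.8  4.9]
0 6.93 6.36 [-1.2  0.   5.8] [-0.0002 -0.0003  0.0005] 0.0171
3 8.02 7.26 [-4.1 -3.6 10. ] [-0.0008 -0.0002  0.0005] 0.0175
6 9.12 8.16 [-3.2  3.1  9.3] [-0.0002  0.0011  0.0004] 0.0172
9 10.22 9.06 [0.7 0.2 6.8] [ 0.0011 -0.      0.0005] 0.0172
12 11.32 9.96 [-1.6 -3.4  8.1] [ 0.0002 -0.0014  0.0004] 0.0166
15 12.41 10.86 [-2.9 -0.4  8.2] [-0.0007 -0.0008  0.0005] 0.0168
18 13.51 11.76 [-2.  -1.2  7.9] [-0.0007 -0.0005  0.0005] 0.0173
21 14.61 12.66 [-2.3 -0.7 11.8] [-0.0009 -0.0001  0.0005] 0.0172
24 15.7 13.56 [-1.2  2.2 10.5] [-0.0001  0.0006  0.0005] 0.0167
25 16.07 13.86 [-0.1  2.4  8.3] [0.0005 0.0004 0.0006] 0.017
26 16.43 14.16 [1.1 0.8 8.6] [0.0008 0.     0.0006] 0.017
27 16.8 14.46 [-4.4 -0.3 12.5] [-0.0005 -0.0004  0.0006] 0.0171
```

```bash
python3 - <<'E'
from rig import *; from h import *
off=np.array([0,0,-.012])
for t in (16.83,16.86,16.89,16.92):
    servo_line(np.r_[grip(t)[:2],grip(16.8)[2]]+off,max_speed=.03); hold(.1); s=state(); print(t,s["contact_force"].round(1),s["ee_pos"]-grip(t)-off)
    if abs(s["contact_force"][0])>12: break
set_gripper(.05)
servo_line(grip(16.8)+[0,0,.07],max_speed=.15)
set_gripper(0.0,30)
i=get_image("wrist"); cv2.imwrite("pics/w2.png",cv2.resize(i["pixels"],(640,480)))
e=get_image("scene"); crop(e,190,140,136,132,"pics/s2.png",4.5)
print(state()["time_s"],(proj(i,[grip(16.8)])*1.25))
for y in(.042,-.066,-.174): print((proj(i,W(L,[[0,y,.074]]))*1.25).round())
E
```

```text
16.83 [-7.9 -0.1 14.2] [-0.00174649 -0.00027968  0.00054377]
16.86 [-13.3   0.9  16.7] [-0.00306918 -0.00011204  0.000483  ]
pics/s2.png scale 4.5
16.9583 [[320.90708394 254.39874531]]
[[320. -55.]]
[[ 320. -288.]]
[[ 320. -619.]]
```

View pics/w2.png

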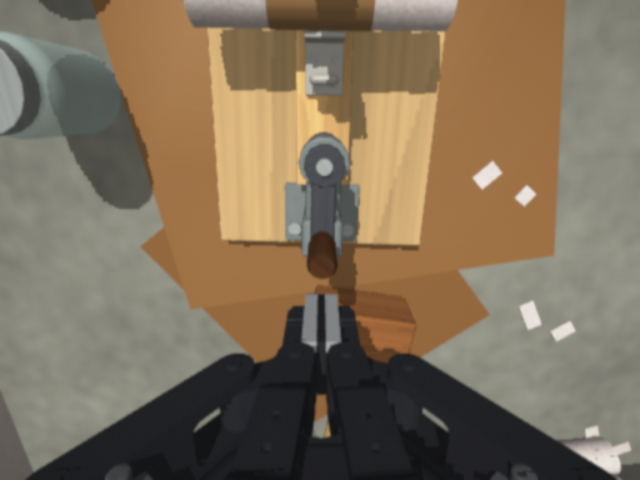

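View pics/s2.png

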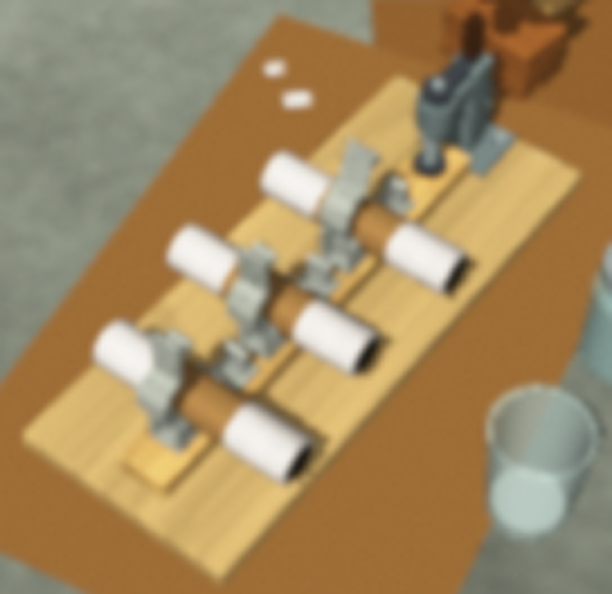

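The crank now points along +y and is seated: in w2 the handle is at (321,255) and the boss at (323,165), with the reaction force rising against the stop. The tubes and lath haven't moved. Next is strap 3.

```bash
cat > strap.py <<'E'
from rig import *; from h import *
def strap(k,vmax=.12):
    hy=(-.146,-.038,.07)[k-1]-.028; hz=.074
    def pt(al):
        r=.076+.005*max(0,1-al/.5)
        return W(L,[[0,hy+r*np.cos(al)-.004*np.sin(al)-.011,hz+r*np.sin(al)+.004*np.cos(al)]])[0]
    s0=pt(1.75)+[*(rot(L[2])@[0,-.014]),0]
    reach([*s0[:2],.26],down(L[2],-1)); servo_line(s0,max_speed=.15)
    b=state()["contact_force"]; print("strap",k,"base",b.round(1),state()["time_s"])
    for al in np.r_[np.linspace(1.75,.3,12)]:
        servo_line(pt(al),max_speed=vmax); f=state()["contact_force"]-b
        if np.linalg.norm(f)>30: print("high",al,f); break
    p=pt(0.); zt=pt(.2)[2]; log=[]
    while zt>hz-.002:
        servo_line([*p[:2],zt],max_speed=.04); hold(.05); s=state(); fz=s["contact_force"][2]-b[2]
        log.append((round((s["ee_pos"][2]-hz-.004)*1e3,1),round(fz,1)))
        if fz>22 and s["ee_pos"][2]<hz+.006: break
        if fz>40: print("too high"); break
        zt-=.002
    print(log)
    servo_line([*p[:2],.26 if k>1 else .24],max_speed=.2); print(state()["time_s"])
E
python3 - <<'E'
from strap import *
p=state()["ee_pos"]; servo_line([p[0],p[1],.27],max_speed=.2)
strap(3)
i=get_image("wrist"); cv2.imwrite("pics/w3.png",cv2.resize(i["pixels"],(800,600)))
E
```

```text
strap 3 base [ 0.6 -0.2  0.4] 19.15
[(np.float64(15.6), np.float64(-0.2)), (np.float64(13.6), np.float64(-0.3)), (np.float64(12.2), np.float64(6.9)), (np.float64(9.7), np.float64(1.2)), (np.float64(7.3), np.float64(0.4)), (np.float64(5.4), np.float64(-0.1)), (np.float64(3.5), np.float64(-0.6)), (np.float64(1.5), np.float64(-0.4)), (np.float64(-0.2), np.float64(2.2)), (np.float64(-1.1), np.float64(16.4)), (np.float64(-1.9), np.float64(28.2))]
26.7167
```

View pics/w3.png

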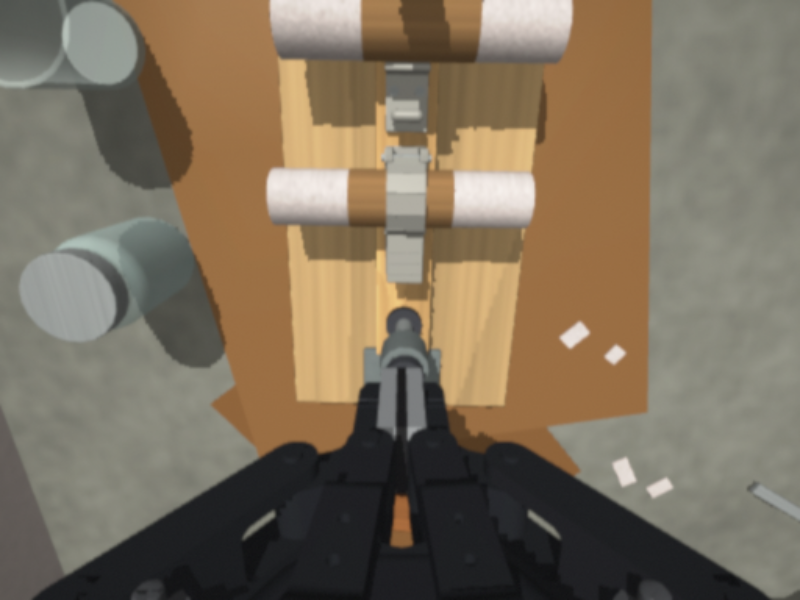

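Strap 3 is shut over its tube. In w3 its tab covers the catch around (405,258), and the force showed the catch peak, a drop, then a hard stop. On to straps 2 and 1.

```bash
python3 - <<'E'
from strap import *
strap(2); strap(1)
p=state()["ee_pos"]; reach([.40,-.30,.32],down(L[2],-1))
e=get_image("scene"); crop(e,190,140,136,132,"pics/s3.png",4.5)
t=get_image("top"); crop(t,160,150,160,84,"pics/t3.png",5); print(state()["time_s"],state()["contact_force"])
E
```

```text
strap 2 base [ 0.6 -0.7 -0.3] 28.55
[(np.float64(15.6), np.float64(-0.3)), (np.float64(13.6), np.float64(0.6)), (np.float64(12.3), np.float64(7.7)), (np.float64(10.4), np.float64(7.7)), (np.float64(7.5), np.float64(-0.5)), (np.float64(5.4), np.float64(-0.6)), (np.float64(3.5), np.float64(0.7)), (np.float64(1.5), np.float64(-0.1)), (np.float64(-0.1), np.float64(4.6)), (np.float64(-1.1), np.float64(16.5)), (np.float64(-2.0), np.float64(30.4))]
36.1167
strap 1 base [-0.9 -0.1  0.2] 37.9
[(np.float64(15.6), np.float64(-0.3)), (np.float64(13.6), np.float64(-0.9)), (np.float64(12.2), np.float64(7.0)), (np.float64(9.9), np.float64(4.4)), (np.float64(7.3), np.float64(-0.4)), (np.float64(5.4), np.float64(-0.4)), (np.float64(3.5), np.float64(-0.1)), (np.float64(1.5), np.float64(-1.5)), (np.float64(-0.2), np.float64(2.4)), (np.float64(-1.1), np.float64(16.3)), (np.float64(-2.0), np.float64(29.4))]
45.3667
pics/s3.png scale 4.5
pics/t3.png scale 5
46.4083 [-0.05194293 -0.29907189 -0.83733672]
```

View pics/s3.png

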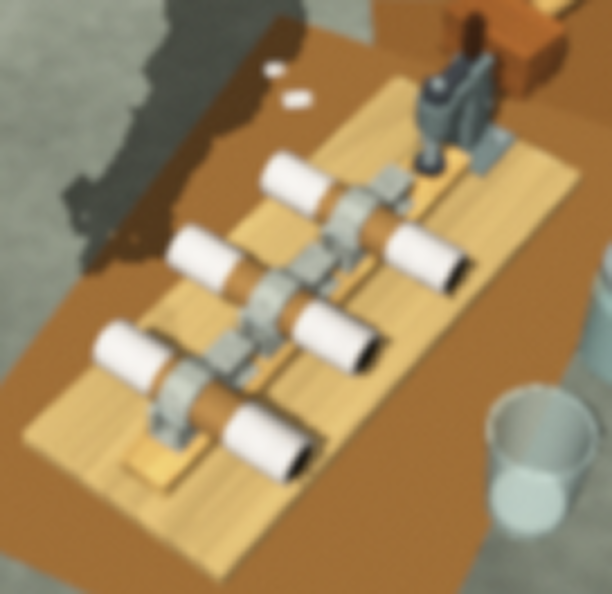

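View pics/t3.png

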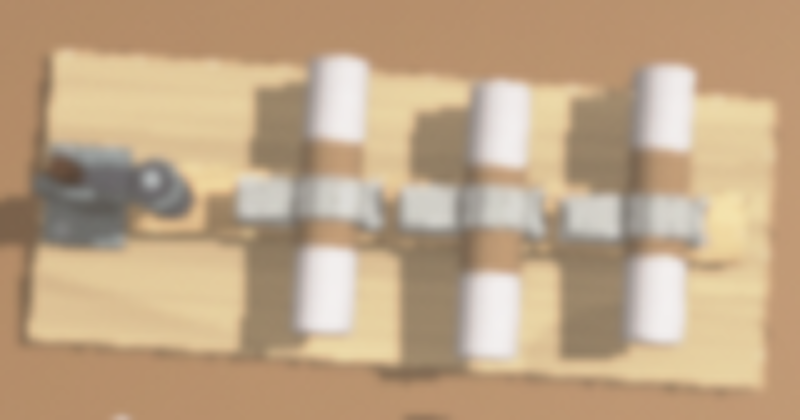

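All three straps lie flat over their tubes (tabs at (268,200), (430,205) and (592,217) in the top crop). The crank points along +y, and the tubes and lath are at the same pixels as at the start.

```bash
python3 -c "
from rig import *
hand_in(); print(state()['time_s'])"
```

```text
the job is handed in; nothing more can be done
the job is handed in; nothing more can be done
```

The job is done and handed in. I wound the crank clockwise from about 6.56 rad to its stop at 16.8, then pressed straps 3, 2 and 1 shut. The last clock reading before hand-in was 46.4 s, against the 69 s limit.

- **Clamp:** at the end of the winding the sideways force on the handle rose to 13 N against the stop, and the crank points along the board's +y.
- **Straps:** each one gave a catch peak of about 7–8 N about 12 mm above shut, dropped to zero, then met a hard stop at shut height. I pressed each to about 30 N.
- **Nothing shifted:** the final scene and top crops show all straps flat, with the tubes and lath at the same pixels as at the start. The cup and the part of the mallet in those crops also look the same. I did not check the jar and bundle in a last picture, but the arm never went near them.
- **Disagreement:** the handle height first fitted from the images (168 mm) disagreed with the wrist view by about 6 mm. I used 163 mm, and the grip held throughout.

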